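# Brake check on a sliding display carriage

## Task

Check the brake of the sliding carriage that carries the model wagon: push its brake lever down, right past its dead point on to its stop, so that it stays locked by itself, and take the hand off it. Then prove that the brake holds: push firmly and steadily on the upright push plate, on its outer face and along the rods, with about 12 N for half a second. Last, flick the lever up so that it springs fully up again, and leave the carriage where it stood and everything around it undisturbed. Be gentle: never more than 30 N down on the lever's thumb pad or 25 N on the push plate.

Things in the scene. Friction and masses are not known exactly. Their poses are not given: they have to be found in the camera images.
- base: Fixed grey-painted base plate on the bench, 125 x 230 x 8 mm, with two guide rods along it and a 34 mm high dark block at each end. Origin: on the bench, midway along it; y along the rods (travel), z up; the brake lever sticks out on the -x side (its tip 40 to 70 mm past the plate's edge, over open bench). The plate spans x -67 to +57, y -115 to +115 mm.
- carriage (a joint): Carriage position along the base's y, m, -0.045 to 0.045. Aluminium deck 70 x 96 mm, top 40 mm above the bench, a green model wagon fixed on it (top 72 mm above the bench). Brake up: slides with about 2.5 N, and slides along if the lever is dragged sideways; brake locked: holds at least 25 N.
- brake_lever (a joint): Lever angle, rad: 0 = fully up (released, 45 degrees above level), 0.83 = down on its stop (locked, about level). Needs 2 to 4 N at the grip at first; from about 0.2 a roller under it wedges on the brake strip and the push rises to 7 to 16 N (it varies), then falls; near 0.7 is the dead point, where it may hang; beyond it moves on to the stop. Lifted with 3 to 9 N to under 0.55 it springs up by itself.
- lever_grip (a point): Centre of the lever's black rubber grip, 40 mm long (along the lever), 16 mm wide (along base y), 12 mm thick. x axis: along the lever to the hinge, 82 mm away; y = base y; z = its upper side. Hinge axis: parallel to base y, 68 mm above the bench, at base x = -33 mm, at the carriage's y. Grip centre 126 mm above the bench when up, 64 mm when locked; free space beside and below it.
- thumb_pad: Ribbed steel thumb pad on the upper side of the lever's grip, 36 mm long, 11 mm wide (so narrower than the grip), 3 mm thick; origin at the centre of its underside, 80 mm from the hinge. The lever is pressed down here; to lift it, the grip can be pinched by its two sides.
- plate_face (a point): Centre of the outer face of the push plate: upright steel plate on the deck, 32 mm wide (base x), 6 mm thick, from 44 to 86 mm above the bench; this point is 70 mm up, at base x = 0, 47 mm towards base -y from the carriage's middle. The outer face looks to base -y: push it towards +y. On its -y side the deck ends after 1 mm; only rods and end block (34 mm high) lie below.
- push_plate (a joint): How far the push plate has given on its very stiff rubber bush, m: 0 at rest, about 0.0006 at 12 N (20 N per mm), so the reading is too coarse to judge the push.
- cork_block: Bystander: loose brown cork sanding block 38 x 74 x 25 mm, origin at the centre of its underside.
- red_pot: Bystander: loose small red paint pot with white cap, 26 mm across, 30 mm high, origin at the centre of its underside.
- battery: Bystander: loose blue and white battery 15 x 50 x 15 mm lying down, origin at the centre of its underside.
- white_wagon: Bystander: loose white model wagon 14 x 70 x 32 mm, origin at the centre of its underside.

How it is judged:
By the outcome, as a careful person would: the job done as asked, in the order asked, and still so for the second after the job is handed in, with the robot touching nothing.
It also fails if it takes over 72 s, if anything falls off the work surface, if the arm or the gripper's body presses on something with over 40 N, if the wrist force passes 120 N, or if a joint passes its speed limit or range.

## Robot

A 6-joint arm with a two-finger parallel gripper is mounted at the origin on a cart in front of the work surface, level with it; the furniture and walls round the work are solid. World frame = base frame: x ahead of the robot, y to its left, z up, the work surface at z = 0. Lengths are in m, angles in rad, forces in N, time in s.
With the tool pointing down it reaches from about 0.3 to 0.775 m from the base axis. Payload 14.6 kg.
Tool frame: the origin (TCP) lies midway between the tips of the shut fingers; the grasp point (between the pads) lies 19 mm behind it (grasp_offset is the distance from the TCP to the grasp point, in m); z points along the fingers, y is the line along which they close (so a half turn about z gives the same grasp; the last joint's range is limited). The gripper opens to 94 mm and grips with 3 to 60 N. Pads are 16 mm wide; open, the fingers measure 119 mm over their backs; the gripper's body (75 mm by 177 mm) begins 78 mm behind the grasp point.
Start: joints at [1.196, 0.3, 1.521, -0, 1.321, -0.067], TCP at [0.167, 0.524, 0.205] pointing down, gripper open.
Joint ranges: [-3.03, 3.03], [-0.79, 2.21], [0.23, 2.52], [-1.04, 4.18], [0, 3.07], [-2.55, 2.55]. Speed limits (rad/s): [2.22, 2.22, 2.57, 3.14, 3.14, 3.14].

## Interface

Orientations are given as [roll, pitch, yaw] about the fixed x, y, z axes, in that order (R = Rz(yaw) Ry(pitch) Rx(roll)).
In Python, from station import * gives the robot as it stands. The module is installed in compiled form; this text tells all that it offers.
- The arm moves only by the tool send_rows, never from a script. Its argument "rows" is a list of rows, each an object of numbers: "dx", "dy", "dz": the shift along the tool's x, y, z in mm; "roll": the turn about the tool's z in degrees; "jaw": the closure, from -1 (fully open) to 1 (shut). In form: [{"dx": .., "dy": .., "dz": .., "roll": .., "jaw": ..}, ...]. A call has 1 to 12 rows; each row shifts and turns the commanded pose from where the row before left it, along the tool's axes as they then stand; what a row does not reach is not made up. A row lasts 1/12 s, in which the tool goes at most 41.7 mm and 7.16 degrees, less where a joint would pass 70% of its speed; a pose out of reach is approached as far as the arm can. A call is refused whole if a number of a shift passes 41.7 or a number of a turn 7.16, either way. A call with a gripper value outside its range is refused whole. The fingers move at their own pace and stop on an object; "force" is the grip in N (left out, the last holds). Time passes only in rows, so rows that do not move let the fingers close. It gives the time, the measured TCP pose, the force, the opening and the grip force at its end, in the units of the state.
- get_obs(): the state, without advancing time (a new reading comes with each control period).
- camera(name): name is "side" or "top"; returns a dict with "frame" (384x512x3 uint8, red, green, blue), "z_map" (384x512 float32, m along the optical axis (not along the pixel's ray), 0 where there is no reading), "camera_matrix" (3x3 intrinsics, pixels), "D" ([k1, k2, p1, p2, k3] as OpenCV has them; the pictures are not rectified), "rvec" (rotation vector, rad) and "tvec" (3), from world to camera coordinates, as OpenCV has them. Camera axes: x right, y down, z forward; pixel columns grow to the right and rows downward; lengths in m; the calibration is good to about 2 mm. A picture is of the moment at which its call begins.
- hand_in(): hands the job in; it is judged then, once.
The state is a dict: "time_s": time; "qpos": joint angles; "joint_vel": joint speeds; "tau": joint torques, N m; "ee_pos": TCP position; "eef_rot": TCP orientation; "force": force on the tool from outside, world axes, zero at the start; "moment": the same for the moment, N m; "grip_width": finger opening in m; "grip_force": force on a finger pad.
Only numpy, scipy, OpenCV 4.12 (cv2) and the standard library are available. Lean on these libraries where they do the work, as an engineer would, in place of code of your own. Each camera call takes 0.05 s, during which the arm holds its last target. There are 200 camera calls.

## Working session

There is one attempt and no reset: what is moved stays moved. The work goes in short steps, Python scripts to look and compute and a tool call to move; the robot and the scene stay as the last step left them, time stands still between calls to the robot, and variables do not carry over. Pictures are saved under pics/ and viewed, at most 10 in all, crops included, and the job is handed in when it is done.

Besides the shell and the picture viewer there is one more tool, called after "Call:" by a JSON object that holds its "method" and its "body", one argument or row to a line. send_rows: Moves the arm, as the interface text tells. Its arguments: {"type":"object","properties":{"rows":{"type":"array"},"force":{"type":"number"}},"required":["rows"]}

```bash
mkdir -p pics
cat > h.py <<'E'
from station import *
import numpy as np, cv2
def cam(n):
    c=camera(n); R=cv2.Rodrigues(np.array(c["rvec"],float))[0]; t=np.array(c["tvec"],float).ravel()
    return c,R,t
def cloud(c,R,t):
    h,w=c["z_map"].shape; K=np.array(c["camera_matrix"],float); D=np.array(c["D"],float)
    u,v=np.meshgrid(np.arange(w,dtype=float),np.arange(h,dtype=float))
    p=cv2.undistortPoints(np.stack([u,v],-1).reshape(-1,1,2),K,D).reshape(h,w,2)
    P=np.dstack([p,np.ones((h,w))])*c["z_map"][...,None]
    return (P-t)@R
E
python3 - <<'E'
from h import *
for n in("top","side"):
    c,R,t=cam(n); np.savez(n+".npz",f=c["frame"],P=cloud(c,R,t),z=c["z_map"])
    cv2.imwrite(f"pics/{n}0.png",cv2.resize(c["frame"][...,::-1],(800,600)))
    print(n,-R.T@t,R[2])
print(get_obs())
E
```

```text
top [ 0.39160253 -0.13086716  0.96214043] [ 0.22135792 -0.00443987 -0.97518253]
side [0.28854704 0.5192425  0.60142443] [ 0.34251084 -0.73138967 -0.58970796]
{'time_s': 0.1, 'qpos': array([ 1.19639815e+00,  3.00411917e-01,  1.52150003e+00,  8.27814944e-06,
        1.32069957e+00, -6.65876826e-02]), 'joint_vel': array([ 0.00033819,  0.00025403, -0.00244404, -0.00010691, -0.00139317,
       -0.00055717]), 'tau': array([ 2.30449994e-03, -5.32642114e+01, -3.53285551e+01,  7.09946570e-02,
        2.34334875e-02, -6.51967525e-05]), 'ee_pos': array([0.16654577, 0.52393884, 0.20495308]), 'eef_rot': array([-3.14057658e+00, -7.57947086e-05,  2.83378007e+00]), 'force': array([ 0.03873321, -0.93110136,  0.29360162]), 'moment': array([ 0.02246108, -0.0022091 ,  0.02020342]), 'grip_force': 0.0, 'grip_width': 0.0938910166615034}
```

View pics/top0.png

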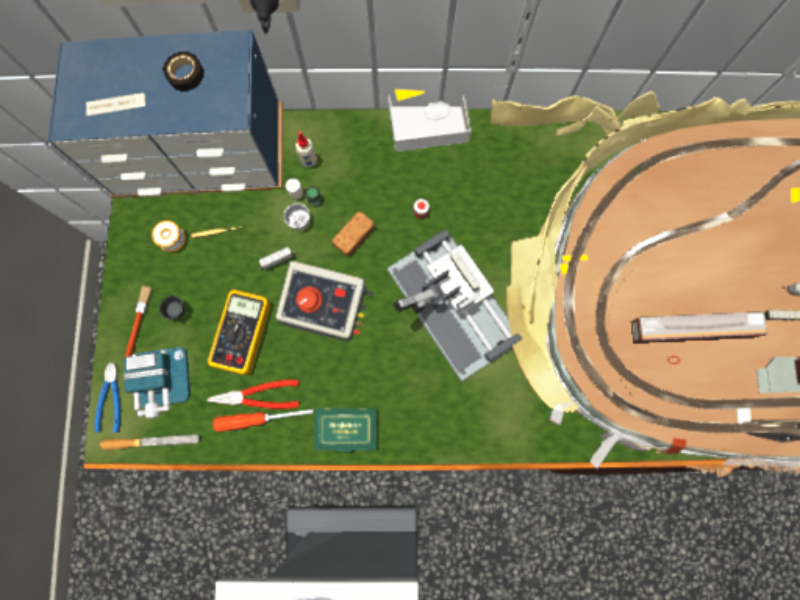

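View pics/side0.png

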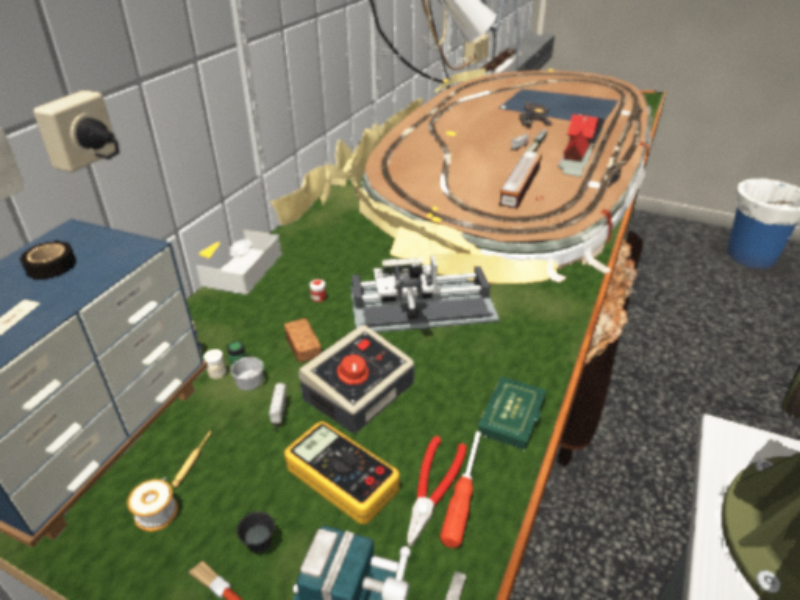

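Run:
```python
from h import *
a=np.load("top.npz");b=np.load("side.npz")
f=a["f"];P=a["P"]
t=cv2.resize(f[140:250,240:340],(500,550),interpolation=cv2.INTER_CUBIC)
s=cv2.resize(b["f"][155:215,215:325],(800,436),interpolation=cv2.INTER_CUBIC)
cv2.imwrite("pics/t1.png",t[...,::-1]);cv2.imwrite("pics/s1.png",s[...,::-1])
# plate corners in full-res px
for u,v in [(248,170),(270,150),(332,218),(295,241)]: print((u,v),P[v,u].round(3))
# plate height points (8mm)
for n,d in(("top",a),("side",b)):
    Q=d["P"]; x,y,z=Q[...,0],Q[...,1],Q[...,2]
    ok=(d["z"]>0)&(x>.3)&(x<.75)&(y>-.35)&(y<.0)
    g=d["f"].astype(int); hsv=cv2.cvtColor(d["f"],cv2.COLOR_RGB2HSV)
    m=ok&(hsv[...,1]<70)&(z>.003)&(z<.16)
    nn,l,st,ce=cv2.connectedComponentsWithStats(m.astype(np.uint8))
    for i in range(1,nn):
        if st[i,4]>150: print(n,st[i],Q[l==i].min(0).round(3),Q[l==i].max(0).round(3))
    H=np.clip(z*1500+20,0,255).astype(np.uint8)
    cv2.imwrite(f"pics/h_{n}.png",H)
```

```text
(248, 170) [ 0.663 -0.114  0.002]
(270, 150) [ 0.72  -0.174  0.   ]
(332, 218) [ 0.527 -0.331  0.026]
(295, 241) [ 0.47  -0.235  0.009]
top [ 248  147   86   96 4056] [ 0.467 -0.332  0.003] [ 0.717 -0.114  0.146]
top [ 203  172   35   46 1017] [ 0.53  -0.085  0.003] [ 0.652 -0.     0.064]
side [ 209  154  110  101 4488] [ 0.465 -0.35   0.003] [ 0.714 -0.     0.143]
```

View pics/t1.png

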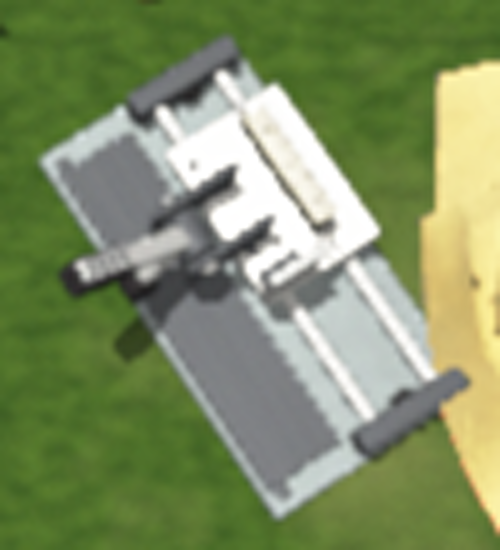

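View pics/s1.png

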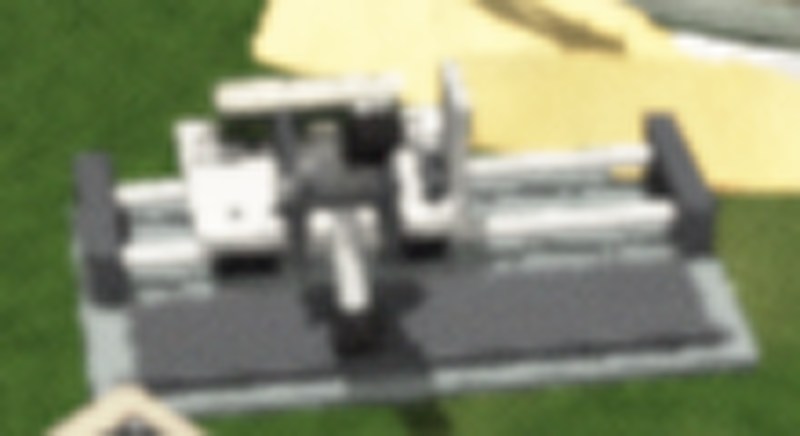

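```bash
cat >> h.py <<'E'
def ray(c,R,t,uv,z):
    p=cv2.undistortPoints(np.array(uv,float).reshape(-1,1,2),np.array(c["camera_matrix"],float),np.array(c["D"],float)).reshape(-1,2)
    d=np.c_[p,np.ones(len(p))]@R; o=-R.T@t
    return o+d*((z-o[2])/d[:,2])[:,None]
E
python3 - <<'E'
from h import *
c,R,t=cam("top"); s,Rs,ts=cam("side")
f=lambda L:[(240+u/5-.4,140+v/5-.4) for u,v in L]
g=lambda L:[(215+u*110/800-.4,155+v*60/436-.4) for u,v in L]
A=ray(c,R,t,f([(40,160),(278,520)]),.008); print("edge",A.round(4))
d=A[0]-A[1]; print(np.linalg.norm(d))
B=ray(c,R,t,f([(130,100),(232,40),(360,440),(465,375)]),.034); print("blk",B.round(4))
C=ray(s,Rs,ts,g([(95,402),(760,350)]),.004); print("side edge",C.round(4))
y=d[:2]/np.linalg.norm(d[:2]); x=np.array([y[1],-y[0]]); print("yaw",np.degrees(np.arctan2(x[1],x[0])))
o=A[:,:2].mean(0)+.067*x; print("o",o)
for n,k,RR,tt in(("top",c,R,t),("side",s,Rs,ts)):
    P=cloud(k,RR,tt); q=P[...,:2]-o; bx=q@x; by=q@y; z=P[...,2]
    m=(k["z_map"]>0)&(abs(bx)<.2)&(abs(by)<.13)&(z>.02)&(z<.17)
    L=m&(bx<-.045)&(z>.07); print(n,"lever",L.sum())
    for lo in np.arange(-.13,-.045,.01):
        w=L&(bx>=lo)&(bx<lo+.01)
        if w.sum()>2: print(lo.round(3),w.sum(),"y",np.percentile(by[w],[5,50,95]).round(4),"z",np.percentile(z[w],[5,50,95]).round(4))
    W=m&(z>.066)&(z<.095)&(bx>-.03)
    print("plate/wagon pts y",np.histogram(by[W],np.arange(-.1,.1,.01)))
    W=m&(z>.076)&(z<.09)&(abs(bx)<.02); print("plate top",W.sum(),np.percentile(by[W],[0,5,50,95,100]).round(4),np.percentile(bx[W],[5,50,95]).round(4)) if W.sum() else 0
E
```

```text
edge [[ 0.6566 -0.1126  0.008 ]
 [ 0.4632 -0.2355  0.008 ]]
0.2291636952638786
blk [[ 0.682  -0.1607  0.034 ]
 [ 0.7153 -0.2154  0.034 ]
 [ 0.5013 -0.2755  0.034 ]
 [ 0.5343 -0.3308  0.034 ]]
side edge [[ 0.6606 -0.1171  0.004 ]
 [ 0.4641 -0.2385  0.004 ]]
yaw -57.556345241507785
o [ 0.59580675 -0.23060698]
top lever 159
-0.11 24 y [0.0178 0.0247 0.0327] z [0.1333 0.1378 0.1427]
-0.1 30 y [0.0176 0.0235 0.0313] z [0.1336 0.1404 0.1451]
-0.09 27 y [0.0173 0.0219 0.0301] z [0.1193 0.1308 0.1357]
-0.08 23 y [0.0187 0.0232 0.0301] z [0.1104 0.1224 0.1277]
-0.07 18 y [0.0196 0.0241 0.0293] z [0.1011 0.1054 0.1093]
-0.06 19 y [0.0195 0.0248 0.031 ] z [0.0891 0.0954 0.0984]
-0.05 9 y [0.0196 0.0242 0.029 ] z [0.0851 0.0883 0.0906]
plate/wagon pts y (array([25, 23, 23, 27, 24, 25,  5, 24, 29, 18, 62, 41, 36, 47, 42, 19,  4,
        0,  0]), array([-1.00000000e-01, -9.00000000e-02, -8.00000000e-02, -7.00000000e-02,
       -6.00000000e-02, -5.00000000e-02, -4.00000000e-02, -3.00000000e-02,
       -2.00000000e-02, -1.00000000e-02, -5.55111512e-17,  1.00000000e-02,
        2.00000000e-02,  3.000
[... 493 characters left out ...]
0.096  0.0994]
-0.06 7 y [0.0234 0.0269 0.0335] z [0.0785 0.082  0.087 ]
-0.05 12 y [0.0113 0.0319 0.0455] z [0.0716 0.0758 0.0808]
plate/wagon pts y (array([ 2,  4,  2,  6,  7,  4,  1,  0, 44,  5, 16, 17, 17, 13, 33, 14,  6,
        0,  0]), array([-1.00000000e-01, -9.00000000e-02, -8.00000000e-02, -7.00000000e-02,
       -6.00000000e-02, -5.00000000e-02, -4.00000000e-02, -3.00000000e-02,
       -2.00000000e-02, -1.00000000e-02, -5.55111512e-17,  1.00000000e-02,
        2.00000000e-02,  3.00000000e-02,  4.00000000e-02,  5.00000000e-02,
        6.00000000e-02,  7.00000000e-02,  8.00000000e-02,  9.00000000e-02]))
plate top 38 [-0.0186 -0.0184 -0.0137  0.0447  0.0457] [-0.0179 -0.0047  0.0113]
```

Call:
{"method": "send_rows", "body": {
  "rows": [
    {"roll": 6.66,"jaw": 1},
    {"roll": 6.67,"jaw": 1},
    {"roll": 6.67,"jaw": 1},
    {"roll": 6.67,"jaw": 1},
    {"roll": 6.67,"jaw": 1},
    {"roll": 6.66,"jaw": 1},
    {"dx": -30,"jaw": 1},
    {"dx": -30,"jaw": 1},
    {"dx": -30,"jaw": 1},
    {"dx": -30,"jaw": 1},
    {"dx": -30,"jaw": 1},
    {"dx": -30,"jaw": 1}
  ]
}}

```text
invalid input at $.rows[0]: expected keys dx, dy, dz, roll, jaw
```

Call:
{"method": "send_rows", "body": {
  "rows": [
    {"dx": -35},
    {"dx": -35},
    {"dx": -35},
    {"dx": -35},
    {"dx": -35},
    {"dx": -35},
    {"dx": -35},
    {"dx": -35},
    {"dx": -35},
    {"dx": -35},
    {"dx": -35},
    {"dx": -35}
  ]
}}

```text
invalid input at $.rows[0]: expected keys dx, dy, dz, roll, jaw
```

Call:
{"method": "send_rows", "body": {
  "rows": [
    {"dx": 0,"dy": 0,"dz": 0,"roll": 6.66,"jaw": 1},
    {"dx": 0,"dy": 0,"dz": 0,"roll": 6.67,"jaw": 1},
    {"dx": 0,"dy": 0,"dz": 0,"roll": 6.67,"jaw": 1},
    {"dx": 0,"dy": 0,"dz": 0,"roll": 6.67,"jaw": 1},
    {"dx": 0,"dy": 0,"dz": 0,"roll": 6.67,"jaw": 1},
    {"dx": 0,"dy": 0,"dz": 0,"roll": 6.66,"jaw": 1},
    {"dx": -30,"dy": 0,"dz": 0,"roll": 0,"jaw": 1},
    {"dx": -30,"dy": 0,"dz": 0,"roll": 0,"jaw": 1},
    {"dx": -30,"dy": 0,"dz": 0,"roll": 0,"jaw": 1},
    {"dx": -30,"dy": 0,"dz": 0,"roll": 0,"jaw": 1},
    {"dx": -30,"dy": 0,"dz": 0,"roll": 0,"jaw": 1},
    {"dx": -30,"dy": 0,"dz": 0,"roll": 0,"jaw": 1}
  ]
}}

```text
time_s: 1.2
ee_pos: [0.2634, 0.3708, 0.2054]
eef_rot: [-3.141, 0.0, 2.136]
force: [0.3, 1.4, 0.4]
grip_width: 0.0178
grip_force: 0.0
```

Call:
{"method": "send_rows", "body": {
  "rows": [
    {"dx": -33,"dy": 0,"dz": 0,"roll": 0,"jaw": 1},
    {"dx": -33,"dy": 0,"dz": 0,"roll": 0,"jaw": 1},
    {"dx": -33,"dy": 0,"dz": 0,"roll": 0,"jaw": 1},
    {"dx": -33,"dy": 0,"dz": 0,"roll": 0,"jaw": 1},
    {"dx": -33,"dy": 0,"dz": 0,"roll": 0,"jaw": 1},
    {"dx": -33,"dy": 0,"dz": 0,"roll": 0,"jaw": 1},
    {"dx": -33,"dy": 0,"dz": 0,"roll": 0,"jaw": 1},
    {"dx": -33,"dy": 0,"dz": 0,"roll": 0,"jaw": 1},
    {"dx": -33,"dy": 0,"dz": 0,"roll": 0,"jaw": 1},
    {"dx": -33,"dy": 0,"dz": 0,"roll": 0,"jaw": 1},
    {"dx": -33,"dy": 0,"dz": 0,"roll": 0,"jaw": 1},
    {"dx": -33,"dy": 0,"dz": 0,"roll": 0,"jaw": 1}
  ]
}}

```text
time_s: 2.2
ee_pos: [0.4755, 0.036, 0.2054]
eef_rot: [3.142, 0.0, 2.136]
force: [0.2, 0.4, 0.1]
grip_width: 0.0003
grip_force: 0.0
```

Call:
{"method": "send_rows", "body": {
  "rows": [
    {"dx": -30,"dy": -2,"dz": 0,"roll": 0,"jaw": 1},
    {"dx": -30,"dy": -2,"dz": 0,"roll": 0,"jaw": 1},
    {"dx": -30,"dy": -2,"dz": 0,"roll": 0,"jaw": 1},
    {"dx": -30,"dy": -2,"dz": 0,"roll": 0,"jaw": 1},
    {"dx": -30,"dy": -2,"dz": 0,"roll": 0,"jaw": 1},
    {"dx": -30,"dy": -2,"dz": 0,"roll": 0,"jaw": 1},
    {"dx": -22,"dy": -2,"dz": 0,"roll": 0,"jaw": 1},
    {"dx": 0,"dy": 0,"dz": 0,"roll": 0,"jaw": 1},
    {"dx": 0,"dy": 0,"dz": 0,"roll": 0,"jaw": 1}
  ]
}}

```text
time_s: 2.95
ee_pos: [0.5712, -0.1411, 0.2047]
eef_rot: [-3.141, -0.001, 2.134]
force: [-0.1, 0.6, -0.4]
grip_width: 0.0004
grip_force: 0.0
```

```bash
cat >> h.py <<'E'
O=np.array([.597,-.2325]); X=np.array([.5365,-.8439]); Y=np.array([.8439,.5365])
def base(p): q=np.asarray(p)[:2]-O; return np.array([q@X,q@Y,p[2]]).round(4)
E
python3 - <<'E'
from h import *
o=get_obs(); print(base(o["ee_pos"]),o["force"])
c,R,t=cam("side"); f=c["frame"]
cv2.imwrite("pics/s2.png",cv2.resize(f[110:230,190:350],(800,600),interpolation=cv2.INTER_CUBIC)[...,::-1])
K=np.array(c["camera_matrix"],float)
print((cv2.projectPoints(o["ee_pos"].reshape(1,3),c["rvec"],c["tvec"],K,np.array(c["D"],float))[0]-[190,110])*5)
E
```

```text
[-0.091   0.0272  0.2047] [-0.05805908  0.55587443 -0.43348611]
[[[379.25626421 155.9175334 ]]]
```

View pics/s2.png

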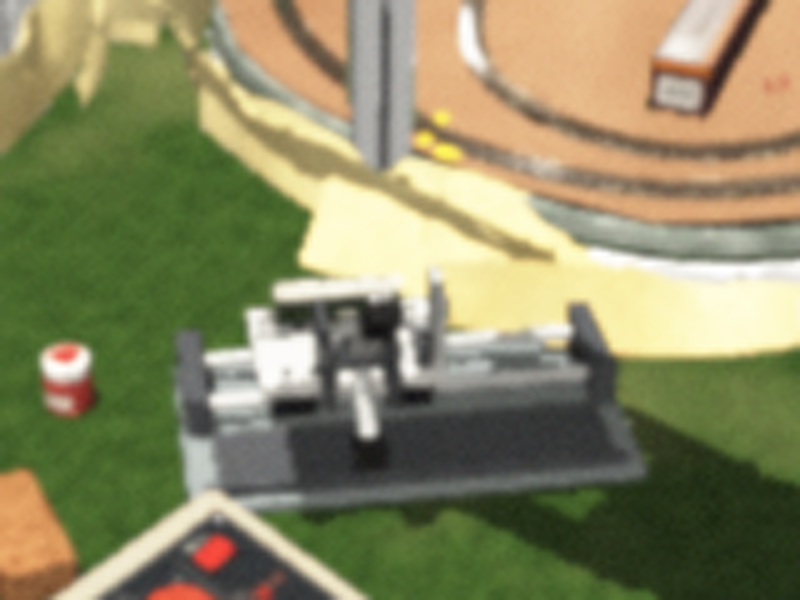

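Run:
```python
from h import *
c,R,t=cam("side")
f=lambda L:[(190+u/5-.4,110+v/5-.4) for u,v in L]
for p in ray(c,R,t,f([(368,415)]),.131): print(base(p))
for p in ray(c,R,t,f([(370,450)]),.134): print(base(p))
for p in ray(c,R,t,f([(437,270)]),.086): print("plate top",base(p))
P=cloud(c,R,t); z=c["z_map"]
q=P[...,:2]-O; m=(z>0)&(q@X<-.085)&(q@X>-.13)&(abs(q@Y-.025)<.03)&(P[...,2]>.11)&(P[...,2]<.16)
print(m.sum(),np.percentile((q@Y)[m],[3,50,97]))
c,R,t=cam("top")
f=lambda L:[(240+u/5-.4,140+v/5-.4) for u,v in L]
for p in ray(c,R,t,f([(140,258),(85,270)]),.131): print("top",base(p))
```

```text
[-0.1734  0.0447  0.131 ]
[-0.2007  0.048   0.134 ]
plate top [ 0.0028 -0.0173  0.086 ]
67 [0.02135212 0.02867017 0.03553032]
top [-0.0718  0.0197  0.131 ]
top [-0.0964  0.0287  0.131 ]
```

Run:
```python
from h import *
for n,(u0,v0,w,h) in(("side",(190,110,160,120)),("top",(240,140,100,110))):
    c,R,t=cam(n); P=cloud(c,R,t); z=P[...,2]; q=P[...,:2]-O
    m=(c["z_map"]>0)&(q@X<-.04)&(q@X>-.14)&(abs(q@Y-.025)<.03)&(z>.02)&(z<.16)
    v,u=np.nonzero(m)
    print(n,"px crop*5: v,umin,umax,by mid,bx,z")
    for r in range(v.min(),v.max()+1,3):
        k=v==r
        if k.any(): print((r-v0)*5,(u[k].min()-u0)*5,(u[k].max()-u0)*5,[np.median(a[r][m[r]]).round(3) for a in(q@Y,q@X,z)])
```

```text
side px crop*5: v,umin,umax,by mid,bx,z
290 385 390 [np.float64(0.024), np.float64(-0.1), np.float64(0.142)]
305 365 395 [np.float64(0.028), np.float64(-0.106), np.float64(0.139)]
320 355 395 [np.float64(0.031), np.float64(-0.109), np.float64(0.133)]
335 355 390 [np.float64(0.029), np.float64(-0.089), np.float64(0.111)]
350 320 400 [np.float64(0.028), np.float64(-0.046), np.float64(0.074)]
365 320 395 [np.float64(0.028), np.float64(-0.045), np.float64(0.064)]
380 325 395 [np.float64(0.027), np.float64(-0.048), np.float64(0.057)]
395 325 395 [np.float64(0.026), np.float64(-0.049), np.float64(0.05)]
410 355 370 [np.float64(0.028), np.float64(-0.057), np.float64(0.046)]
425 355 365 [np.float64(0.03), np.float64(-0.061), np.float64(0.039)]
440 350 380 [np.float64(0.028), np.float64(-0.069), np.float64(0.036)]
455 350 380 [np.float64(0.03), np.float64(-0.075), np.float64(0.032)]
top px crop*5: v,umin,umax,by mid,bx,zTraceback (most recent call last):
  File "<stdin>", line 7, in <module>
    return umr_minimum(a, axis, None, out, keepdims, initial, where)
ValueError: zero-size array to reduction operation minimum which has no identity
```

Call:
{"method": "send_rows", "body": {
  "rows": [
    {"dx": 0,"dy": 0,"dz": 20,"roll": 0,"jaw": 1},
    {"dx": 0,"dy": 0,"dz": 20,"roll": 0,"jaw": 1},
    {"dx": 0,"dy": 0,"dz": 15,"roll": 0,"jaw": 1},
    {"dx": 0,"dy": 0,"dz": 0,"roll": 0,"jaw": 1},
    {"dx": 0,"dy": 0,"dz": 0,"roll": 0,"jaw": 1}
  ]
}}

```text
time_s: 3.62
ee_pos: [0.5711, -0.14, 0.1506]
eef_rot: [-3.141, -0.001, 2.136]
force: [-0.1, 0.5, 0.4]
grip_width: 0.0004
grip_force: 0.0
```

```bash
python3 -c "
from h import *
o=get_obs();print(base(o['ee_pos']),o['force'])"
```

```text
[-0.092   0.0278  0.1506] [-0.0863053   0.45896721  0.41635498]
```

Call:
{"method": "send_rows", "body": {
  "force": 30,
  "rows": [
    {"dx": -7,"dy": 0,"dz": 0,"roll": 0,"jaw": 1},
    {"dx": -7,"dy": 0,"dz": 0,"roll": 0,"jaw": 1},
    {"dx": 0,"dy": 0,"dz": 5,"roll": 0,"jaw": 1},
    {"dx": 0,"dy": 0,"dz": 5,"roll": 0,"jaw": 1},
    {"dx": 0,"dy": 0,"dz": 4,"roll": 0,"jaw": 1},
    {"dx": 0,"dy": 0,"dz": 0,"roll": 0,"jaw": 1},
    {"dx": 0,"dy": 0,"dz": 0,"roll": 0,"jaw": 1}
  ]
}}

```text
time_s: 4.2
ee_pos: [0.5786, -0.1521, 0.1361]
eef_rot: [-3.141, -0.001, 2.136]
force: [0.5, -0.5, -0.3]
grip_width: 0.0004
grip_force: 0.0
```

Call:
{"method": "send_rows", "body": {
  "rows": [
    {"dx": 3,"dy": 0,"dz": 4,"roll": 0,"jaw": 1},
    {"dx": 3,"dy": 0,"dz": 4,"roll": 0,"jaw": 1},
    {"dx": 0,"dy": 0,"dz": 0,"roll": 0,"jaw": 1}
  ]
}}

```text
time_s: 4.45
ee_pos: [0.5752, -0.1466, 0.1278]
eef_rot: [-3.141, -0.001, 2.136]
force: [1.0, -0.6, 0.9]
grip_width: 0.0004
grip_force: 0.5
```

Call:
{"method": "send_rows", "body": {
  "rows": [
    {"dx": 3,"dy": 0,"dz": 4,"roll": 0,"jaw": 1},
    {"dx": 3,"dy": 0,"dz": 4,"roll": 0,"jaw": 1},
    {"dx": 3,"dy": 0,"dz": 4,"roll": 0,"jaw": 1},
    {"dx": 0,"dy": 0,"dz": 0,"roll": 0,"jaw": 1}
  ]
}}

```text
time_s: 4.78
ee_pos: [0.5706, -0.1391, 0.1164]
eef_rot: [3.141, 0.0, 2.136]
force: [-0.5, 0.6, 8.1]
grip_width: 0.0003
grip_force: 3.1
```

Call:
{"method": "send_rows", "body": {
  "rows": [
    {"dx": 2,"dy": 0,"dz": 4,"roll": 0,"jaw": 1},
    {"dx": 2,"dy": 0,"dz": 4,"roll": 0,"jaw": 1},
    {"dx": 0,"dy": 0,"dz": 0,"roll": 0,"jaw": 1}
  ]
}}

```text
time_s: 5.03
ee_pos: [0.5688, -0.1359, 0.1089]
eef_rot: [3.14, 0.001, 2.136]
force: [-0.7, 0.4, 9.3]
grip_width: 0.0005
grip_force: 4.2
```

Good: the push is rising as described, with little side force.

Call:
{"method": "send_rows", "body": {
  "rows": [
    {"dx": 2,"dy": 0,"dz": 4,"roll": 0,"jaw": 1},
    {"dx": 2,"dy": 0,"dz": 4,"roll": 0,"jaw": 1},
    {"dx": 0,"dy": 0,"dz": 0,"roll": 0,"jaw": 1}
  ]
}}

```text
time_s: 5.28
ee_pos: [0.5666, -0.1324, 0.1009]
eef_rot: [3.141, 0.001, 2.136]
force: [-0.3, 1.7, 10.1]
grip_width: 0.0006
grip_force: 4.4
```

Call:
{"method": "send_rows", "body": {
  "rows": [
    {"dx": 1,"dy": 0,"dz": 4,"roll": 0,"jaw": 1},
    {"dx": 1,"dy": 0,"dz": 4,"roll": 0,"jaw": 1},
    {"dx": 1,"dy": 0,"dz": 4,"roll": 0,"jaw": 1},
    {"dx": 0,"dy": 0,"dz": 0,"roll": 0,"jaw": 1}
  ]
}}

```text
time_s: 5.62
ee_pos: [0.5648, -0.1296, 0.0883]
eef_rot: [3.141, -0.0, 2.136]
force: [1.4, 2.6, 3.8]
grip_width: 0.0005
grip_force: 2.0
```

Call:
{"method": "send_rows", "body": {
  "rows": [
    {"dx": 1,"dy": 0,"dz": 4,"roll": 0,"jaw": 1},
    {"dx": 0,"dy": 0,"dz": 3,"roll": 0,"jaw": 1},
    {"dx": 0,"dy": 0,"dz": 0,"roll": 0,"jaw": 1}
  ]
}}

```text
time_s: 5.87
ee_pos: [0.564, -0.129, 0.0808]
eef_rot: [-3.141, -0.001, 2.136]
force: [0.5, 0.5, 0.5]
grip_width: 0.0002
grip_force: 0.1
```

Call:
{"method": "send_rows", "body": {
  "rows": [
    {"dx": 0,"dy": 0,"dz": 3,"roll": 0,"jaw": 1},
    {"dx": 0,"dy": 0,"dz": 2,"roll": 0,"jaw": 1},
    {"dx": 0,"dy": 0,"dz": 0,"roll": 0,"jaw": 1}
  ]
}}

```text
time_s: 6.12
ee_pos: [0.564, -0.1295, 0.0758]
eef_rot: [-3.141, -0.0, 2.136]
force: [-1.0, 0.1, -0.6]
grip_width: 0.0005
grip_force: 0.0
```

Call:
{"method": "send_rows", "body": {
  "rows": [
    {"dx": 0,"dy": 0,"dz": 1,"roll": 0,"jaw": 1},
    {"dx": 0,"dy": 0,"dz": 1,"roll": 0,"jaw": 1},
    {"dx": 0,"dy": 0,"dz": 0,"roll": 0,"jaw": 1}
  ]
}}

```text
time_s: 6.37
ee_pos: [0.5643, -0.1296, 0.0744]
eef_rot: [-3.142, 0.0, 2.136]
force: [-0.3, 0.2, 1.0]
grip_width: 0.0006
grip_force: 0.3
```

Call:
{"method": "send_rows", "body": {
  "rows": [
    {"dx": 0,"dy": 0,"dz": 0.5,"roll": 0,"jaw": 1},
    {"dx": 0,"dy": 0,"dz": 0,"roll": 0,"jaw": 1}
  ]
}}

```text
time_s: 6.53
ee_pos: [0.5643, -0.1296, 0.0741]
eef_rot: [3.142, 0.0, 2.136]
force: [-0.7, -0.2, 2.7]
grip_width: 0.0008
grip_force: 1.5
```

Call:
{"method": "send_rows", "body": {
  "rows": [
    {"dx": 0,"dy": 0,"dz": 0.5,"roll": 0,"jaw": 1},
    {"dx": 0,"dy": 0,"dz": 0,"roll": 0,"jaw": 1}
  ]
}}

```text
time_s: 6.7
ee_pos: [0.5644, -0.1296, 0.0739]
eef_rot: [3.141, 0.0, 2.136]
force: [-2.6, 0.2, 6.4]
grip_width: 0.0005
grip_force: 3.3
```

Call:
{"method": "send_rows", "body": {
  "rows": [
    {"dx": 0,"dy": 0,"dz": 0.7,"roll": 0,"jaw": 1},
    {"dx": 0,"dy": 0,"dz": 0,"roll": 0,"jaw": 1},
    {"dx": 0,"dy": 0,"dz": 0,"roll": 0,"jaw": 1}
  ]
}}

```text
time_s: 6.95
ee_pos: [0.5645, -0.1296, 0.0737]
eef_rot: [3.141, 0.001, 2.136]
force: [-5.1, -0.2, 11.3]
grip_width: 0.0004
grip_force: 5.6
```

Call:
{"method": "send_rows", "body": {
  "rows": [
    {"dx": 0,"dy": 0,"dz": 0.5,"roll": 0,"jaw": 1},
    {"dx": 0,"dy": 0,"dz": 0,"roll": 0,"jaw": 1},
    {"dx": 0,"dy": 0,"dz": 0,"roll": 0,"jaw": 1}
  ]
}}

```text
time_s: 7.2
ee_pos: [0.5645, -0.1296, 0.0735]
eef_rot: [3.141, 0.001, 2.136]
force: [-6.5, 1.3, 14.4]
grip_width: 0.0005
grip_force: 7.3
```

Call:
{"method": "send_rows", "body": {
  "rows": [
    {"dx": 0,"dy": 0,"dz": -2,"roll": 0,"jaw": 1},
    {"dx": 0,"dy": 0,"dz": -15,"roll": 0,"jaw": 1},
    {"dx": 0,"dy": 0,"dz": -30,"roll": 0,"jaw": 1},
    {"dx": 0,"dy": 0,"dz": -35,"roll": 0,"jaw": 1},
    {"dx": 0,"dy": 0,"dz": -18,"roll": 0,"jaw": 1},
    {"dx": 0,"dy": 0,"dz": 0,"roll": 7,"jaw": 1},
    {"dx": 0,"dy": 0,"dz": 0,"roll": 7,"jaw": 1},
    {"dx": 0,"dy": 0,"dz": 0,"roll": 7,"jaw": 1},
    {"dx": 0,"dy": 0,"dz": 0,"roll": 7,"jaw": 1},
    {"dx": 0,"dy": 0,"dz": 0,"roll": 7,"jaw": 1},
    {"dx": 0,"dy": 0,"dz": 0,"roll": 7,"jaw": 1},
    {"dx": 0,"dy": 0,"dz": 0,"roll": 7,"jaw": 1}
  ]
}}

```text
time_s: 8.2
ee_pos: [0.5643, -0.1295, 0.172]
eef_rot: [-3.141, -0.0, 1.274]
force: [-0.5, -0.6, -0.3]
grip_width: -0.0001
grip_force: 0.0
```

Call:
{"method": "send_rows", "body": {
  "rows": [
    {"dx": 0,"dy": 0,"dz": 0,"roll": 7,"jaw": 1},
    {"dx": 0,"dy": 0,"dz": 0,"roll": 7,"jaw": 1},
    {"dx": 0,"dy": 0,"dz": 0,"roll": 7,"jaw": 1},
    {"dx": 0,"dy": 0,"dz": 0,"roll": 7,"jaw": 1},
    {"dx": 0,"dy": 0,"dz": 0,"roll": 7,"jaw": 1},
    {"dx": 0,"dy": 0,"dz": 0,"roll": 6,"jaw": 1},
    {"dx": 0,"dy": 0,"dz": 0,"roll": 0,"jaw": 1},
    {"dx": 0,"dy": 0,"dz": 0,"roll": 0,"jaw": 1}
  ]
}}

```text
time_s: 8.87
ee_pos: [0.5643, -0.1295, 0.1721]
eef_rot: [-3.141, 0.0, 0.568]
force: [0.4, -0.3, 0.4]
grip_width: 0.0006
grip_force: 0.0
```

Run:
```python
from h import *
o=get_obs(); print(base(o["ee_pos"]),o["eef_rot"],o["force"])
for n in("side","top"):
    c,R,t=cam(n); P=cloud(c,R,t); z=P[...,2]; q=P[...,:2]-O; bx=q@X; by=q@Y
    L=(c["z_map"]>0)&(bx<-.09)&(bx>-.145)&(abs(by-.026)<.02)&(z>.035)&(z<.12)
    print(n,"lever",L.sum(),np.percentile(z[L],[3,50,97]).round(4) if L.sum() else 0,np.percentile(by[L],[3,50,97]).round(4) if L.sum() else 0)
    W=(c["z_map"]>0)&(z>.076)&(z<.09)&(abs(bx)<.02)&(by<0)&(by>-.035); print("plate",W.sum(),np.percentile(by[W],[3,50,97]).round(4) if W.sum() else 0)
    if n=="side": cv2.imwrite("pics/s3.png",cv2.resize(c["frame"][110:230,190:350],(800,600),interpolation=cv2.INTER_CUBIC)[...,::-1])
```

```text
[-0.1045  0.0276  0.1721] [-3.14142737e+00  1.68472078e-04  5.68298019e-01] [ 0.42671476 -0.34900626  0.43201874]
side lever 111 [0.0583 0.0696 0.0728] [0.0206 0.0286 0.0354]
plate 24 [-0.0181 -0.0142 -0.0127]
top lever 0 0 0
plate 35 [-0.0218 -0.0192 -0.016 ]
```

View pics/s3.png

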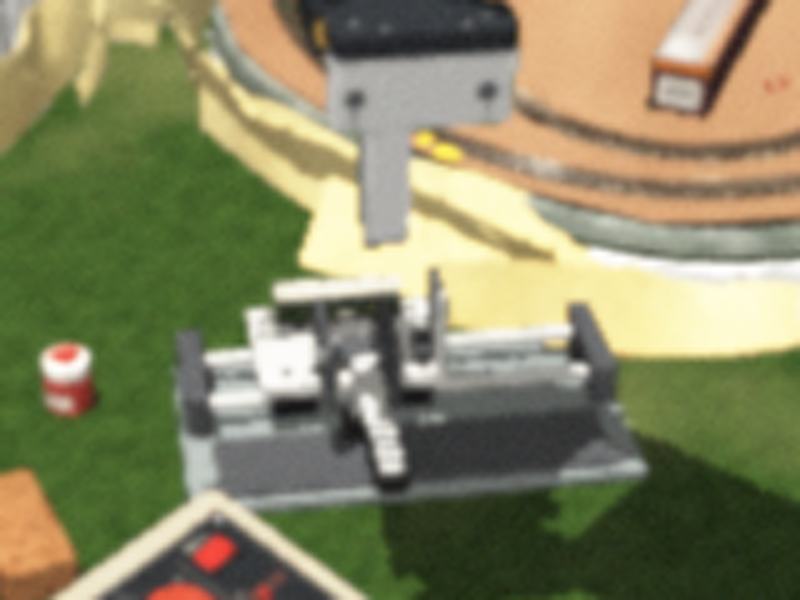

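Run:
```python
from h import *
a=np.load("top.npz");P=a["P"];q=P[...,:2]-O;bx=q@X;by=q@Y;z=P[...,2]
for lo in np.arange(-.03,.16,.02):
    m=(a["z"]>0)&(bx>=lo)&(bx<lo+.02)&(by>-.13)&(by<-.03)
    print(lo.round(2),np.percentile(z[m],[50,95,100]).round(3))
```

```text
-0.03 [0.01  0.03  0.039]
-0.01 [0.01  0.035 0.039]
0.01 [0.008 0.035 0.038]
0.03 [0.02  0.035 0.037]
0.05 [0.027 0.047 0.056]
0.07 [0.03  0.055 0.062]
0.09 [0.042 0.063 0.066]
0.11 [0.057 0.068 0.071]
0.13 [0.063 0.069 0.07 ]
0.15 [0.063 0.068 0.07 ]
```

Call:
{"method": "send_rows", "body": {
  "rows": [
    {"dx": -20,"dy": 0,"dz": 0,"roll": 0,"jaw": 1},
    {"dx": -20,"dy": 0,"dz": 0,"roll": 0,"jaw": 1},
    {"dx": -20,"dy": 0,"dz": 0,"roll": 0,"jaw": 1},
    {"dx": -20,"dy": 0,"dz": 0,"roll": 0,"jaw": 1},
    {"dx": 0,"dy": 20,"dz": 0,"roll": 0,"jaw": 1},
    {"dx": 0,"dy": 20,"dz": 0,"roll": 0,"jaw": 1},
    {"dx": 0,"dy": 20,"dz": 0,"roll": 0,"jaw": 1},
    {"dx": 0,"dy": 20,"dz": 0,"roll": 0,"jaw": 1},
    {"dx": 0,"dy": 20,"dz": 0,"roll": 0,"jaw": 1},
    {"dx": 0,"dy": 4,"dz": 0,"roll": 0,"jaw": 1},
    {"dx": 0,"dy": 0,"dz": 0,"roll": 0,"jaw": 1}
  ]
}}

```text
time_s: 9.88
ee_pos: [0.5524, -0.2607, 0.1717]
eef_rot: [-3.141, 0.0, 0.566]
force: [0.3, 0.8, 0.3]
grip_width: 0.0006
grip_force: 0.0
```

Call:
{"method": "send_rows", "body": {
  "rows": [
    {"dx": 0,"dy": 0,"dz": 20,"roll": 0,"jaw": 1},
    {"dx": 0,"dy": 0,"dz": 20,"roll": 0,"jaw": 1},
    {"dx": 0,"dy": 0,"dz": 20,"roll": 0,"jaw": 1},
    {"dx": 0,"dy": 0,"dz": 20,"roll": 0,"jaw": 1},
    {"dx": 0,"dy": 0,"dz": 20,"roll": 0,"jaw": 1},
    {"dx": 0,"dy": 0,"dz": 12,"roll": 0,"jaw": 1},
    {"dx": 0,"dy": 0,"dz": 0,"roll": 0,"jaw": 1},
    {"dx": 5,"dy": 0,"dz": 0,"roll": 0,"jaw": 1},
    {"dx": 5,"dy": 0,"dz": 0,"roll": 0,"jaw": 1},
    {"dx": 5,"dy": 0,"dz": 0,"roll": 0,"jaw": 1},
    {"dx": 0,"dy": 0,"dz": 0,"roll": 0,"jaw": 1}
  ]
}}

```text
time_s: 10.8
ee_pos: [0.5663, -0.2516, 0.0614]
eef_rot: [3.14, -0.001, 0.566]
force: [1.0, -0.1, 0.1]
grip_width: 0.0
grip_force: 0.0
```

Call:
{"method": "send_rows", "body": {
  "rows": [
    {"dx": 2,"dy": 0,"dz": 0,"roll": 0,"jaw": 1},
    {"dx": 2,"dy": 0,"dz": 0,"roll": 0,"jaw": 1},
    {"dx": 0,"dy": 0,"dz": 0,"roll": 0,"jaw": 1}
  ]
}}

```text
time_s: 11.05
ee_pos: [0.5687, -0.2499, 0.0604]
eef_rot: [3.141, -0.0, 0.565]
force: [-0.5, -0.2, 1.3]
grip_width: 0.0003
grip_force: 0.0
```

Call:
{"method": "send_rows", "body": {
  "rows": [
    {"dx": 1,"dy": 0,"dz": 0,"roll": 0,"jaw": 1},
    {"dx": 1,"dy": 0,"dz": 0,"roll": 0,"jaw": 1},
    {"dx": 0,"dy": 0,"dz": 0,"roll": 0,"jaw": 1}
  ]
}}

```text
time_s: 11.3
ee_pos: [0.5702, -0.2489, 0.0603]
eef_rot: [3.142, 0.0, 0.565]
force: [-0.1, -0.4, 0.2]
grip_width: 0.0005
grip_force: 0.0
```

Call:
{"method": "send_rows", "body": {
  "rows": [
    {"dx": 1,"dy": 0,"dz": 0,"roll": 0,"jaw": 1},
    {"dx": 0,"dy": 0,"dz": 0,"roll": 0,"jaw": 1}
  ]
}}

```text
time_s: 11.47
ee_pos: [0.571, -0.2484, 0.0602]
eef_rot: [-3.142, 0.0, 0.565]
force: [-0.8, -0.6, -1.0]
grip_width: 0.0006
grip_force: 0.0
```

Call:
{"method": "send_rows", "body": {
  "rows": [
    {"dx": 1,"dy": 0,"dz": 0,"roll": 0,"jaw": 1},
    {"dx": 0,"dy": 0,"dz": 0,"roll": 0,"jaw": 1}
  ]
}}

```text
time_s: 11.63
ee_pos: [0.5716, -0.2481, 0.0602]
eef_rot: [-3.141, 0.001, 0.565]
force: [-2.3, -1.0, 0.3]
grip_width: 0.0006
grip_force: 1.3
```

Call:
{"method": "send_rows", "body": {
  "rows": [
    {"dx": 0.6,"dy": 0,"dz": 0,"roll": 0,"jaw": 1},
    {"dx": 0,"dy": 0,"dz": 0,"roll": 0,"jaw": 1},
    {"dx": 0,"dy": 0,"dz": 0,"roll": 0,"jaw": 1}
  ]
}}

```text
time_s: 11.88
ee_pos: [0.5718, -0.2479, 0.0602]
eef_rot: [-3.141, 0.001, 0.565]
force: [-4.5, -2.6, 1.4]
grip_width: 0.0008
grip_force: 2.9
```

Call:
{"method": "send_rows", "body": {
  "rows": [
    {"dx": 0.6,"dy": 0,"dz": 0,"roll": 0,"jaw": 1},
    {"dx": 0,"dy": 0,"dz": 0,"roll": 0,"jaw": 1},
    {"dx": 0,"dy": 0,"dz": 0,"roll": 0,"jaw": 1}
  ]
}}

```text
time_s: 12.13
ee_pos: [0.5721, -0.2477, 0.0602]
eef_rot: [-3.141, 0.002, 0.565]
force: [-9.1, -3.5, 3.7]
grip_width: 0.0006
grip_force: 4.2
```

Call:
{"method": "send_rows", "body": {
  "rows": [
    {"dx": 0.4,"dy": 0,"dz": 0,"roll": 0,"jaw": 1},
    {"dx": 0,"dy": 0,"dz": 0,"roll": 0,"jaw": 1},
    {"dx": 0,"dy": 0,"dz": 0,"roll": 0,"jaw": 1}
  ]
}}

```text
time_s: 12.38
ee_pos: [0.5722, -0.2477, 0.0602]
eef_rot: [-3.141, 0.002, 0.565]
force: [-9.3, -4.7, 3.8]
grip_width: 0.0005
grip_force: 5.1
```

```bash
python3 -c "
from h import *
o=get_obs();print(base(o['ee_pos']),o['force'],o['force'][:2]@Y,o['time_s'])"
```

```text
[-0.0005 -0.0291  0.0602] [-9.26701683 -4.66043996  3.7766526 ] -10.320761543364299 12.3833
```

Call:
{"method": "send_rows", "body": {
  "rows": [
    {"dx": 0.4,"dy": 0,"dz": 0,"roll": 0,"jaw": 1},
    {"dx": 0,"dy": 0,"dz": 0,"roll": 0,"jaw": 1},
    {"dx": 0,"dy": 0,"dz": 0,"roll": 0,"jaw": 1}
  ]
}}

```text
time_s: 12.63
ee_pos: [0.5723, -0.2476, 0.0602]
eef_rot: [-3.141, 0.003, 0.565]
force: [-10.9, -4.9, 3.5]
grip_width: 0.0003
grip_force: 6.0
```

Call:
{"method": "send_rows", "body": {
  "rows": [
    {"dx": 0,"dy": 0,"dz": 0,"roll": 0,"jaw": 1},
    {"dx": 0,"dy": 0,"dz": 0,"roll": 0,"jaw": 1},
    {"dx": 0,"dy": 0,"dz": 0,"roll": 0,"jaw": 1}
  ]
}}

```text
time_s: 12.88
ee_pos: [0.5723, -0.2476, 0.0602]
eef_rot: [-3.141, 0.003, 0.564]
force: [-11.8, -4.9, 5.1]
grip_width: 0.0008
grip_force: 6.0
```

Call:
{"method": "send_rows", "body": {
  "rows": [
    {"dx": 0.1,"dy": 0,"dz": 0,"roll": 0,"jaw": 1},
    {"dx": 0,"dy": 0,"dz": 0,"roll": 0,"jaw": 1},
    {"dx": 0,"dy": 0,"dz": 0,"roll": 0,"jaw": 1},
    {"dx": 0,"dy": 0,"dz": 0,"roll": 0,"jaw": 1},
    {"dx": 0,"dy": 0,"dz": 0,"roll": 0,"jaw": 1},
    {"dx": 0,"dy": 0,"dz": 0,"roll": 0,"jaw": 1},
    {"dx": 0,"dy": 0,"dz": 0,"roll": 0,"jaw": 1},
    {"dx": 0,"dy": 0,"dz": 0,"roll": 0,"jaw": 1},
    {"dx": 0,"dy": 0,"dz": 0,"roll": 0,"jaw": 1},
    {"dx": 0,"dy": 0,"dz": 0,"roll": 0,"jaw": 1}
  ]
}}

```text
time_s: 13.72
ee_pos: [0.5723, -0.2476, 0.0602]
eef_rot: [-3.141, 0.003, 0.564]
force: [-11.8, -5.6, 5.6]
grip_width: 0.0003
grip_force: 6.3
```

Call:
{"method": "send_rows", "body": {
  "rows": [
    {"dx": -2,"dy": 0,"dz": 0,"roll": 0,"jaw": 1},
    {"dx": -8,"dy": 0,"dz": 0,"roll": 0,"jaw": 1},
    {"dx": -10,"dy": 0,"dz": 0,"roll": 0,"jaw": 1},
    {"dx": 0,"dy": 0,"dz": -28,"roll": 0,"jaw": 1},
    {"dx": 0,"dy": 0,"dz": -28,"roll": 0,"jaw": 1},
    {"dx": 0,"dy": 0,"dz": -28,"roll": 0,"jaw": 1},
    {"dx": 0,"dy": 0,"dz": -28,"roll": 0,"jaw": 1},
    {"dx": 0,"dy": -28,"dz": 0,"roll": 0,"jaw": 1},
    {"dx": 0,"dy": -28,"dz": 0,"roll": 0,"jaw": 1},
    {"dx": 0,"dy": -28,"dz": 0,"roll": 0,"jaw": 1},
    {"dx": 0,"dy": -28,"dz": 0,"roll": 0,"jaw": 1},
    {"dx": 25,"dy": 0,"dz": 0,"roll": 0,"jaw": 1}
  ]
}}

```text
time_s: 14.72
ee_pos: [0.5129, -0.1476, 0.1716]
eef_rot: [-3.139, 0.002, 0.564]
force: [0.1, -1.0, -0.3]
grip_width: 0.0002
grip_force: 0.0
```

Call:
{"method": "send_rows", "body": {
  "rows": [
    {"dx": 25,"dy": 0,"dz": 0,"roll": 0,"jaw": 0.2},
    {"dx": 25,"dy": 0,"dz": 0,"roll": 0,"jaw": 0.2},
    {"dx": 0,"dy": 0,"dz": 0,"roll": -7,"jaw": 0.2},
    {"dx": 0,"dy": 0,"dz": 0,"roll": -7,"jaw": 0.2},
    {"dx": 0,"dy": 0,"dz": 0,"roll": -7,"jaw": 0.2},
    {"dx": 0,"dy": 0,"dz": 0,"roll": -7,"jaw": 0.2},
    {"dx": 0,"dy": 0,"dz": 0,"roll": -7,"jaw": 0.2},
    {"dx": 0,"dy": 0,"dz": 0,"roll": -7,"jaw": 0.2},
    {"dx": 0,"dy": 0,"dz": 0,"roll": -7,"jaw": 0.2},
    {"dx": 0,"dy": 0,"dz": 0,"roll": -7,"jaw": 0.2},
    {"dx": 0,"dy": 0,"dz": 0,"roll": -7,"jaw": 0.2},
    {"dx": 0,"dy": 0,"dz": 0,"roll": -7,"jaw": 0.2}
  ]
}}

```text
time_s: 15.72
ee_pos: [0.5597, -0.1231, 0.1723]
eef_rot: [3.141, -0.0, 1.792]
force: [0.2, -0.9, -1.1]
grip_width: 0.0377
grip_force: 0.0
```

Call:
{"method": "send_rows", "body": {
  "rows": [
    {"dx": 0,"dy": 0,"dz": 0,"roll": -7,"jaw": 0.2},
    {"dx": 0,"dy": 0,"dz": 0,"roll": -7,"jaw": 0.2},
    {"dx": 0,"dy": 0,"dz": 0,"roll": -6,"jaw": 0.2},
    {"dx": 0,"dy": 0,"dz": 0,"roll": 0,"jaw": 0.2},
    {"dx": 0,"dy": 0,"dz": 0,"roll": 0,"jaw": 0.2}
  ]
}}

```text
time_s: 16.13
ee_pos: [0.5598, -0.123, 0.1722]
eef_rot: [3.141, -0.0, 2.132]
force: [-0.2, 0.2, 0.0]
grip_width: 0.0377
grip_force: 0.0
```

Run:
```python
from h import *
o=get_obs(); print(base(o["ee_pos"]),o["eef_rot"],o["force"],o["grip_width"])
for n in("side","top"):
    c,R,t=cam(n); P=cloud(c,R,t); z=P[...,2]; q=P[...,:2]-O; bx=q@X; by=q@Y
    L=(c["z_map"]>0)&(bx<-.09)&(bx>-.145)&(abs(by-.026)<.02)&(z>.035)&(z<.12)
    print(n,"lever",L.sum(),np.percentile(z[L],[3,50,97]).round(4) if L.sum() else 0,np.percentile(by[L],[3,50,97]).round(4) if L.sum() else 0)
    if n=="side": cv2.imwrite("pics/s4.png",cv2.resize(c["frame"][110:230,190:350],(800,600),interpolation=cv2.INTER_CUBIC)[...,::-1])
```

```text
[-0.1124  0.0274  0.1722] [ 3.14139781e+00 -4.43434685e-05  2.13199470e+00] [-0.18239064  0.15076076  0.02260012] 0.03770923235539372
side lever 110 [0.0589 0.0691 0.0739] [0.0204 0.0288 0.0353]
top lever 0 0 0
```

View pics/s4.png

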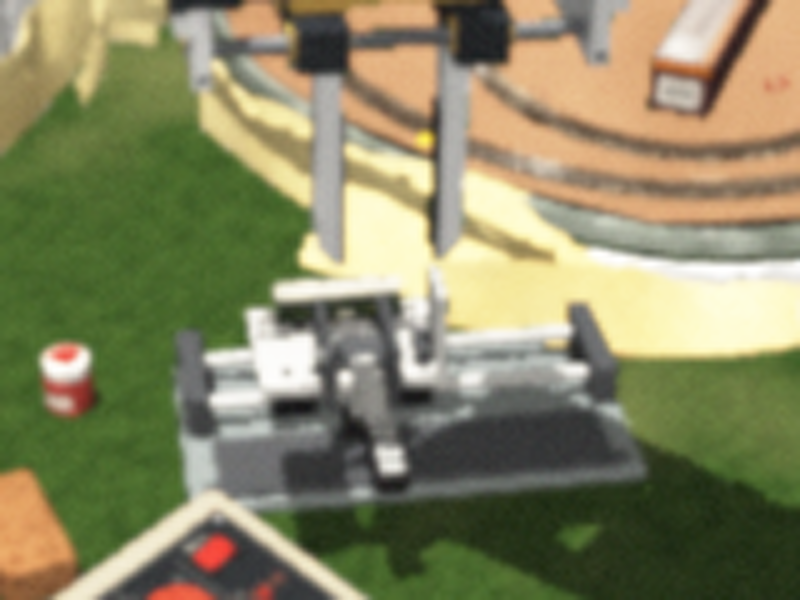

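Run:
```python
from h import *
for n in("top","side"):
    a=np.load(n+".npz");P=a["P"];q=P[...,:2]-O;bx=q@X;by=q@Y;z=P[...,2]
    for lo in np.arange(.05,.13,.01):
        m=(a["z"]>0)&(bx>=-.135)&(bx<-.09)&(by>lo)&(by<lo+.01)
        print(n,lo.round(2),m.sum(),z[m].max().round(3) if m.any() else 0)
```

```text
top 0.05 58 0.004
top 0.06 60 0.004
top 0.07 60 0.005
top 0.08 65 0.024
top 0.09 73 0.06
top 0.1 67 0.064
top 0.11 45 0.061
top 0.12 39 0.061
side 0.05 32 0.003
side 0.06 18 0.003
side 0.07 2 -0.0
side 0.08 0 0
side 0.09 2 0.056
side 0.1 13 0.058
side 0.11 14 0.059
side 0.12 3 0.058
```

Call:
{"method": "send_rows", "body": {
  "force": 20,
  "rows": [
    {"dx": 0,"dy": 0,"dz": 25,"roll": 0,"jaw": 0.2},
    {"dx": 0,"dy": 0,"dz": 25,"roll": 0,"jaw": 0.2},
    {"dx": 0,"dy": 0,"dz": 25,"roll": 0,"jaw": 0.2},
    {"dx": 0,"dy": 0,"dz": 20,"roll": 0,"jaw": 0.2},
    {"dx": 0,"dy": 0,"dz": 16,"roll": 0,"jaw": 0.2},
    {"dx": 0,"dy": 0,"dz": 16,"roll": 0,"jaw": 0.2},
    {"dx": 0,"dy": 0,"dz": 0,"roll": 0,"jaw": 0.2},
    {"dx": 0,"dy": 0,"dz": 0,"roll": 0,"jaw": 0.2}
  ]
}}

```text
time_s: 16.9
ee_pos: [0.5598, -0.1227, 0.0451]
eef_rot: [-3.141, -0.001, 2.134]
force: [-0.2, -0.4, 0.8]
grip_width: 0.0376
grip_force: 0.0
```

Call:
{"method": "send_rows", "body": {
  "rows": [
    {"dx": 0,"dy": 0,"dz": 0,"roll": 0,"jaw": 0.4},
    {"dx": 0,"dy": 0,"dz": 0,"roll": 0,"jaw": 0.5},
    {"dx": 0,"dy": 0,"dz": 0,"roll": 0,"jaw": 0.55},
    {"dx": 0,"dy": 0,"dz": 0,"roll": 0,"jaw": 0.6},
    {"dx": 0,"dy": 0,"dz": 0,"roll": 0,"jaw": 0.65},
    {"dx": 0,"dy": 0,"dz": 0,"roll": 0,"jaw": 0.75},
    {"dx": 0,"dy": 0,"dz": 0,"roll": 0,"jaw": 0.75}
  ]
}}

```text
time_s: 17.48
ee_pos: [0.5593, -0.1234, 0.0457]
eef_rot: [-3.14, -0.0, 2.136]
force: [-9.6, -4.4, 6.4]
grip_width: 0.0161
grip_force: 20.0
```

```bash
python3 -c "
from h import *
o=get_obs();print(base(o['ee_pos']),o['force'],o['force'][:2]@X,o['force'][:2]@Y)"
```

```text
[-0.1123  0.0267  0.0457] [-9.63920106 -4.35248033  6.4207879 ] -1.4983732187948302 -10.469627470086339
```

Call:
{"method": "send_rows", "body": {
  "rows": [
    {"dx": 0,"dy": -0.7,"dz": 0,"roll": 0,"jaw": 0.75},
    {"dx": 0,"dy": -0.7,"dz": -0.5,"roll": 0,"jaw": 0.75},
    {"dx": 0,"dy": 0,"dz": 0,"roll": 0,"jaw": 0.75},
    {"dx": 0,"dy": 0,"dz": 0,"roll": 0,"jaw": 0.75}
  ]
}}

```text
time_s: 17.82
ee_pos: [0.559, -0.1236, 0.0459]
eef_rot: [3.142, 0.0, 2.136]
force: [0.0, -2.7, -0.2]
grip_width: 0.0161
grip_force: 20.0
```

```bash
python3 -c "
from h import *
o=get_obs();print(base(o['ee_pos']),o['force'],o['force'][:2]@X,o['force'][:2]@Y)"
```

```text
[-0.1123  0.0264  0.0459] [ 0.02055165 -2.74502372 -0.19366601] 2.3275514804149857 -1.455361690004569
```

Call:
{"method": "send_rows", "body": {
  "rows": [
    {"dx": 0,"dy": -0.2,"dz": -2,"roll": 0,"jaw": 0.75},
    {"dx": 0,"dy": 0,"dz": -3,"roll": 0,"jaw": 0.75},
    {"dx": 0,"dy": 0,"dz": -3,"roll": 0,"jaw": 0.75},
    {"dx": 0,"dy": 0,"dz": -3,"roll": 0,"jaw": 0.75}
  ]
}}

```text
time_s: 18.15
ee_pos: [0.5587, -0.1234, 0.0565]
eef_rot: [-3.142, -0.0, 2.136]
force: [5.1, -0.7, -6.4]
grip_width: 0.0159
grip_force: 20.0
```

Call:
{"method": "send_rows", "body": {
  "rows": [
    {"dx": -0.4,"dy": 0,"dz": -3,"roll": 0,"jaw": 0.75},
    {"dx": -0.6,"dy": 0,"dz": -3,"roll": 0,"jaw": 0.75},
    {"dx": -0.8,"dy": 0,"dz": -3,"roll": 0,"jaw": 0.75},
    {"dx": -0.8,"dy": 0,"dz": -3,"roll": 0,"jaw": 0.75}
  ]
}}

```text
time_s: 18.48
ee_pos: [0.5602, -0.1255, 0.0693]
eef_rot: [3.141, -0.0, 2.136]
force: [1.2, 3.3, -0.0]
grip_width: 0.0156
grip_force: 20.0
```

```bash
python3 -c "
from h import *
o=get_obs();print(base(o['ee_pos']),o['force'],o['force'][:2]@X,o['force'][:2]@Y)"
```

```text
[-0.11    0.0263  0.0693] [ 1.23943098  3.27611416 -0.012335  ] -2.099758015138968 2.803591051896693
```

Call:
{"method": "send_rows", "body": {
  "rows": [
    {"dx": -0.8,"dy": 0.3,"dz": -3,"roll": 0,"jaw": 0.75},
    {"dx": -1,"dy": 0,"dz": -3,"roll": 0,"jaw": 0.75},
    {"dx": -1.1,"dy": 0,"dz": -3,"roll": 0,"jaw": 0.75},
    {"dx": -1.2,"dy": 0,"dz": -3,"roll": 0,"jaw": 0.75},
    {"dx": 0,"dy": 0,"dz": 0,"roll": 0,"jaw": 0.75}
  ]
}}

```text
time_s: 18.9
ee_pos: [0.5631, -0.1297, 0.082]
eef_rot: [3.141, 0.002, 2.135]
force: [-3.1, -1.0, 10.3]
grip_width: 0.0159
grip_force: 20.0
```

```bash
python3 -c "
from h import *
o=get_obs();print(base(o['ee_pos']),o['force'],o['force'][:2]@X,o['force'][:2]@Y)"
```

```text
[-0.1049  0.0265  0.082 ] [-3.06772702 -1.00712529 10.26211905] -0.7959225153691523 -3.1291775450732655
```

Call:
{"method": "send_rows", "body": {
  "rows": [
    {"dx": 0,"dy": -0.3,"dz": 0,"roll": 0,"jaw": 0.75},
    {"dx": 0,"dy": 0,"dz": 0,"roll": 0,"jaw": 0.2},
    {"dx": 0,"dy": 0,"dz": 0,"roll": 0,"jaw": 0.2},
    {"dx": 0,"dy": 0,"dz": 0,"roll": 0,"jaw": 0.2},
    {"dx": 0,"dy": 0,"dz": 0,"roll": 0,"jaw": 0.2},
    {"dx": 0,"dy": 0,"dz": 0,"roll": 0,"jaw": 0.2},
    {"dx": 0,"dy": 0,"dz": 0,"roll": 0,"jaw": 0.2},
    {"dx": 0,"dy": 0,"dz": 0,"roll": 0,"jaw": 0.2}
  ]
}}

```text
time_s: 19.57
ee_pos: [0.5623, -0.1292, 0.0806]
eef_rot: [-3.141, -0.0, 2.136]
force: [0.9, -0.8, 0.4]
grip_width: 0.0376
grip_force: 0.0
```

Call:
{"method": "send_rows", "body": {
  "rows": [
    {"dx": 0,"dy": 0,"dz": -20,"roll": 0,"jaw": 0.2},
    {"dx": 0,"dy": 0,"dz": -25,"roll": 0,"jaw": 0.2},
    {"dx": 0,"dy": 0,"dz": -25,"roll": 0,"jaw": 0.2},
    {"dx": 0,"dy": 0,"dz": -25,"roll": 0,"jaw": 0.2},
    {"dx": 0,"dy": 0,"dz": -25,"roll": 0,"jaw": 0.2},
    {"dx": 30,"dy": 0,"dz": 0,"roll": 0,"jaw": 0.2},
    {"dx": 30,"dy": 0,"dz": 0,"roll": 0,"jaw": 0.2},
    {"dx": 30,"dy": 0,"dz": 0,"roll": 0,"jaw": 0.2},
    {"dx": 30,"dy": 0,"dz": 0,"roll": 0,"jaw": 0.2},
    {"dx": 0,"dy": 0,"dz": 0,"roll": 0,"jaw": 0.2},
    {"dx": 0,"dy": 0,"dz": 0,"roll": 0,"jaw": 0.2}
  ]
}}

```text
time_s: 20.48
ee_pos: [0.4979, -0.0271, 0.2013]
eef_rot: [3.141, 0.001, 2.137]
force: [0.1, -0.3, -0.2]
grip_width: 0.0376
grip_force: 0.0
```

Run:
```python
from h import *
o=get_obs(); print(base(o["ee_pos"]),o["force"],o["grip_width"])
c,R,t=cam("top"); P=cloud(c,R,t); z=P[...,2]; q=P[...,:2]-O; bx=q@X; by=q@Y
for nm,PP,zz in(("now",P,c["z_map"]),("before",np.load("top.npz")["P"],np.load("top.npz")["z"])):
    z=PP[...,2]; q=PP[...,:2]-O; bx=q@X; by=q@Y
    L=(zz>0)&(bx<-.05)&(bx>-.125)&(abs(by-.026)<.03)&(z>.07)&(z<.16)
    W=(zz>0)&(z>.076)&(z<.09)&(abs(bx)<.02)&(by<0)&(by>-.035)
    D=(zz>0)&(z>.06)&(z<.078)&(bx>0)&(bx<.04)&(by>0)&(by<.1)
    print(nm,L.sum(),np.percentile(z[L],[3,50,97]).round(4),np.percentile(by[L],[3,50,97]).round(4),np.percentile(by[W],[3,50,97]).round(4),np.percentile(by[D],[2,50,98]).round(4))
c,R,t=cam("side")
cv2.imwrite("pics/s5.png",cv2.resize(c["frame"][110:230,190:350],(800,600),interpolation=cv2.INTER_CUBIC)[...,::-1])
```

```text
[-0.2265  0.0266  0.2013] [ 0.08849554 -0.25461228 -0.21457891] 0.03757177403447699
now 143 [0.091  0.129  0.1432] [0.0174 0.0238 0.0316] [-0.0218 -0.0191 -0.016 ] [0.0016 0.03   0.0599]
before 146 [0.0897 0.128  0.1425] [0.0173 0.0239 0.032 ] [-0.0219 -0.0191 -0.0161] [0.0014 0.0307 0.0601]
```

View pics/s5.png

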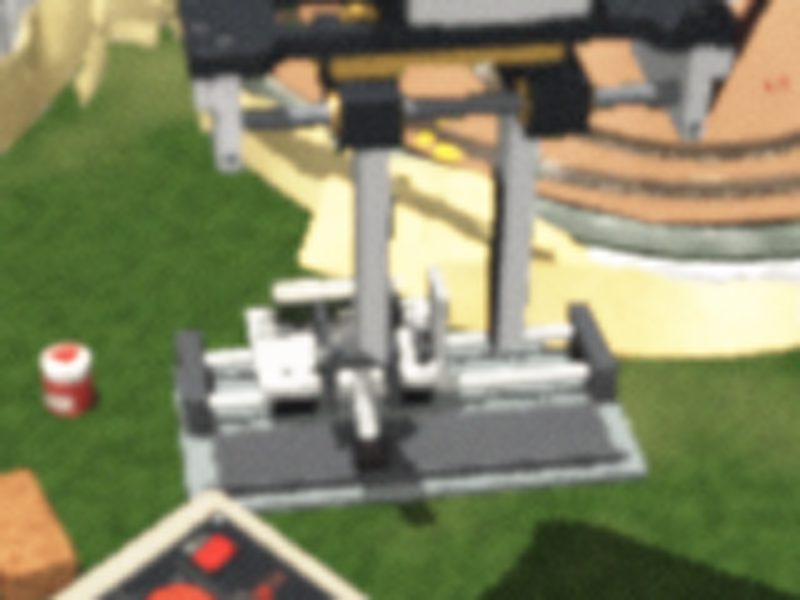

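The lever is fully up again at about (365,400), the plate is still at (437,280), and the pot and cork block have not moved. The gripper is clear of everything, so I'm handing in.

```bash
python3 -c "
from station import *
print(hand_in())"
```

```text
the job is handed in; nothing more can be done
None
```

The job is done and handed in: the brake was locked on its stop with about 14 N, it held a push of about 12–13 N for about a second, and the lever then sprang fully up with the carriage, pot and cork block where they had been; the battery and white wagon were not checked separately.

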